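Advance the dish-reading chute by one read and refill it

TASK

The dish lying on the lit window of the sloped reading chute has been read: press the blue pad of the stop lever until that dish slides down into the bottom bay, and let the stop come back up. Then feed the two dishes waiting on the loading tray, the pink one first: push each along the tray to the mouth and over the edge so that it slides down by itself, until the pink dish lies on the window against the stop and the clear one with the blue dot rests against it from behind. Their lids are loose, so slide the dishes flat and do not pick them up or tip them; leave the other things on the bench where they are.

Things in the scene. Friction and masses are not known exactly. Their poses are not given: they have to be found in the camera images.
- chute: Fixed dish-reading chute: white housing 75 mm wide, 320 mm long, with a level loading tray at its left end, from which a straight lane slopes down to the right at 18 deg. Origin on the worktop under the lane's centre line; +y runs uphill towards the tray (robot's left), +x square to it, away from the robot, z up. Place and yaw vary.
- tray: Grey loading tray, same frame and origin as the chute: top at z=0.1105, x -0.101 to 0.101, y 0.1065 to 0.200. Lips 3 mm high at the back and both ends. Along y=0.1065 stands a dark fence 14 mm high with a gap, the mouth, 62 mm wide round x=0; guide plates 14 mm high flare from the gap into the tray, from x=+-0.032 at the fence to x=+-0.045 at y=0.121.
- lane: Sloping lane: slick floor 62 mm wide, rails 14 mm high. Origin on the floor, centre line, at the uphill face of the stop; y uphill along the slope, z square to the floor, x away from the robot. Crest (tray's edge) at y=0.170, lit window 54 mm square round y=0.031, end wall of the bottom bay at y=-0.078. A dish slides off by itself once its middle is past the crest.
- mouth (a point): Middle of the tray's mouth: on the tray's top surface, at the crest where the slope begins (chute frame 0, 0.1065, 0.1105). Axes as the chute's.
- pad_top (a point): Middle of the top of the stop lever's blue pad, 30 mm (chute x) by 28 mm, beside the chute on the robot's side, 57 mm from the lane's centre line (the rail's outside is 34 mm from it), about 48 mm above the worktop when the stop is up. At full travel it has gone down 21 mm and 6 mm uphill, and tilts with the lever. Moves with it.
- stop_lever (a joint): Lever angle, rad: 0 = red stop blade up (40 mm wide, 10 mm above the floor), 0.30 = fully pressed, blade 5 mm under the floor; it is under the floor from 0.21. A spring returns it: about 2 N on the pad to start, 4 to 5 N at full travel. If it is let go with a dish still over the blade, the blade lifts that dish.
- read_dish_center (a point): Centre (half-way up) of the read dish: closed round culture dish with pink medium, 57 mm across, 12 mm high, about 20 g. At the start it lies on the lit window against the stop. z is its own axis. Let go, it slides into the bay in under 0.8 s.
- pink_dish_center (a point): Centre (half-way up) of the next dish, with pink medium: 57 mm across, 12 mm high, about 20 g, lid loose. At the start it lies flat on the loading tray at one side of the mouth, far or near, about 64 mm from the lane's centre line and 48 mm uphill of the crest. z is its own axis.
- clear_dish_center (a point): Centre (half-way up) of the blank dish: clear, empty, with a round blue label dot (19 mm) on its lid, 57 mm across, 12 mm high, about 20 g, lid loose; on the tray at the other side of the mouth. z is its own axis.
- tally_counter: Bystander: round white tally counter, 51 x 45 x 20 mm, origin under it.
- cup_center (a point): Bystander: clear specimen cup with gauze, 55 mm across, 52 mm high; its centre.
- marker_blue: Bystander: marker with blue cap, 134 x 12 x 12 mm, lying along its x; origin under its middle.
- pipette_blue: Bystander: micropipette with blue knob, 234 x 37 x 26 mm, lying along its x; origin under its middle.
- tape_roll: Bystander: roll of cream labelling tape, 80 mm across, 19 mm high; origin under it.
Not all that is in view belongs to the job. What is shaped like the part that bears clear_dish_center but orange is not meant.

How it is judged:
On the way, in this order (a step that is already met when the one before it is completed fails the run):
1. the read dish lies in the bottom bay and the stop is up again (y of read_dish_center in the frame of lane between -0.058 and -0.04 m and z of read_dish_center in the frame of lane between 0 and 0.011 m and x of read_dish_center in the frame of lane between -0.012 and 0.012 m and linear speed of read_dish below 0.02 m/s and value of joint stop_lever below 0.03 rad), for 0.2 s.
2. the pink dish lies on the lit window against the raised stop (y of pink_dish_center in the frame of lane between 0.022 and 0.036 m and z of pink_dish_center in the frame of lane between 0 and 0.011 m and x of pink_dish_center in the frame of lane between -0.012 and 0.012 m and linear speed of pink_dish below 0.02 m/s and value of joint stop_lever below 0.03 rad), for 0.2 s.
At the end, for the whole second after the job is handed in: All three at rest (under 20 mm/s), flat in the lane: read dish in the bottom bay (centre 40 to 58 mm below the stop face along the slope), stop up (lever under 0.03 rad), pink dish's centre 22 to 36 mm and clear dish's 77 to 95 mm above the stop face; within 12 mm of the centre line (all of step 2 and y of read_dish_center in the frame of lane between -0.058 and -0.04 m and z of read_dish_center in the frame of lane between 0 and 0.011 m and x of read_dish_center in the frame of lane between -0.012 and 0.012 m and linear speed of each of read_dish, clear_dish below 0.02 m/s and y of clear_dish_center in the frame of lane between 0.077 and 0.095 m and z of clear_dish_center in the frame of lane between 0 and 0.011 m and x of clear_dish_center in the frame of lane between -0.012 and 0.012 m); the robot touches nothing.
It fails at once if a bystander (tally counter, specimen cup, marker, pipette or tape roll) is moved by more than 25 mm (distance of any of tally_counter, cup_center, marker_blue, pipette_blue, tape_roll from where it was at the start of the episode above 0.025 m).
It fails at once if a dish is tipped by more than 40 degrees (angle between any of read_dish_center, pink_dish_center, clear_dish_center's own z axis and vertical above 0.7 rad).
It fails at once if the pink or clear dish is lifted more than 12 mm off the loading tray (z of any of pink_dish_center, clear_dish_center in the frame of chute above 0.1285 m).
It also fails if it takes over 58 s, if anything falls off the work surface, if the arm or the gripper's body presses on something with over 40 N, if the wrist force passes 120 N, or if a joint passes its speed limit or range.

ROBOT

A 7-joint arm with a two-finger parallel gripper is mounted at the origin on a cart in front of the work surface, level with it; the furniture and walls round the work are solid. World frame = base frame: x ahead of the robot, y to its left, z up, the work surface at z = 0. Lengths are in m, angles in rad, forces in N, time in s.
With the tool pointing down it reaches from about 0.425 to 0.925 m from the base axis. Payload 6.8 kg.
Tool frame: the origin (TCP) lies between the finger pads; the fingertips stand r.tcp_to_tips ahead of it and the grasp point (between the pads) lies 3 mm ahead of it (r.tcp_to_tips is the distance from the TCP to the fingertips, in m); z points along the fingers, y is the line along which they close (so a half turn about z gives the same grasp; the last joint's range is limited). The gripper opens to 85 mm and grips with 20 to 120 N. Pads are 22 mm wide; open, the fingers measure 114 mm over their backs; the gripper's body (76 mm by 85 mm) begins 54 mm behind the grasp point. The pads swing forward as they close: fully open they stand 13 mm farther back than shut.
Start: joints at [-1.308, 0.477, 0.022, 1.555, -0.011, 1.109, -0.083], TCP at [0.245, 0.629, 0.253] pointing down, gripper open.
Joint ranges: [-2.96, 2.96], [-0.34, 2.1], [-1.41, 1.46], [0.24, 2.44], [-1.37, 4.51], [0.17, 1.92], [-2.96, 2.96]. Speed limits (rad/s): [2.39, 2.39, 3.14, 3.14, 3.14, 3.14, 3.14].

INTERFACE

Orientations are given as a rotation vector (axis times angle).
In Python, from bench import r gives the robot as it stands. The module is installed in compiled form; this text tells all that it offers.
- The arm moves only by the tool step_arm, never from a script. Its argument "moves" is a list of rows, each an object of numbers: "rx", "ry", "rz": the turn, a rotation vector about the tool's x, y, z in degrees; "dx", "dy", "dz": the shift along the tool's x, y, z in mm; "gripper": the opening, from -1 (shut) to 1 (fully open). In form: [{"rx": .., "ry": .., "rz": .., "dx": .., "dy": .., "dz": .., "gripper": ..}, ...]. A call has 1 to 20 rows; each row shifts and turns the commanded pose from where the row before left it, along the tool's axes as they then stand; what a row does not reach is not made up. A row lasts 1/8 s, in which the tool goes at most 62.5 mm and 10.7 degrees, less where a joint would pass 70% of its speed; a pose out of reach is approached as far as the arm can. A call is refused whole if a number of a shift passes 62.5 or a number of a turn 10.7, either way. A call with a gripper value outside its range is refused whole. The fingers move at their own pace and stop on an object; "grip_force" is the grip in N (left out, the last holds). Time passes only in rows, so rows that do not move let the fingers close. It gives the time, the measured TCP pose, the force, the opening and the grip force at its end, in the units of the state.
- r.get_obs(): the state, without advancing time (a new reading comes with each control period).
- r.grab_frame(name): name is "scene" or "top"; returns the picture (384x512x3 uint8, blue, green, red); there is no depth.
- r.camera_info(name): a dict with "mtx" (3x3 intrinsics, pixels), "rvec" (rotation vector, rad) and "tvec" (3), from world to camera coordinates, as OpenCV has them. Camera axes: x right, y down, z forward; pixel columns grow to the right and rows downward; lengths in m; the calibration is good to about 2 mm. A picture is of the moment at which its call begins. camera_info takes no time and is no camera call.
- r.hand_in(): hands the job in; it is judged then, once.
The state is a dict: "clock": time; "joints": joint angles; "qvel": joint speeds; "tau": joint torques, N m; "tcp_pos": TCP position; "orientation": TCP orientation; "contact_force": force on the tool from outside, world axes, zero at the start; "moment": the same for the moment, N m; "grip_width": finger opening in m; "gripper_force": force on a finger pad.
Only numpy, scipy, OpenCV 4.12 (cv2) and the standard library are available. Lean on these libraries where they do the work, as an engineer would, in place of code of your own. Each camera call takes 0.05 s, during which the arm holds its last target. There are 200 camera calls.

## Working session

There is one attempt and no reset: what is moved stays moved. The work goes in short steps, Python scripts to look and compute and a tool call to move; the robot and the scene stay as the last step left them, time stands still between calls to the robot, and variables do not carry over. Pictures are saved under pics/ and viewed, at most 10 in all, crops included, and the job is handed in when it is done.

Besides the shell and the picture viewer there is one more tool, called as name(argument=value, ...), one argument or row to a line, values as JSON. step_arm: Moves the arm, as the interface text tells. Its arguments: {"type":"object","properties":{"moves":{"type":"array","items":{"type":"object","properties":{"rx":{"type":"number"},"ry":{"type":"number"},"rz":{"type":"number"},"dx":{"type":"number"},"dy":{"type":"number"},"dz":{"type":"number"},"gripper":{"type":"number"}}}},"grip_force":{"type":"number"}},"required":["moves"]}

```bash
mkdir -p pics; python3 - <<'E'
from bench import r
import cv2,numpy as np
for n in("scene","top"):
    im=r.grab_frame(n); cv2.imwrite(f"pics/{n}0.png",im)
    c=r.camera_info(n); R=cv2.Rodrigues(np.array(c["rvec"],float))[0]; print(n,np.round(c["mtx"],1).tolist(),(-R.T@np.array(c["tvec"]).ravel()).round(3),R.round(3).tolist())
o=r.get_obs();print(o,r.tcp_to_tips)
E
```

```text
scene [[497.8, 0.0, 255.0], [0.0, 497.8, 184.8], [0.0, 0.0, 1.0]] [-0.81   0.931  1.124] [[-0.497, -0.868, 0.013], [-0.483, 0.264, -0.835], [0.721, -0.421, -0.55]]
top [[405.9, 0.0, 255.6], [0.0, 405.9, 189.4], [0.0, 0.0, 1.0]] [0.297 0.152 1.33 ] [[-0.002, -1.0, -0.003], [-0.987, 0.003, -0.163], [0.163, 0.003, -0.987]]
{'clock': 0.1, 'joints': array([-1.3080989 ,  0.47770071,  0.02233598,  1.55628166, -0.011474  ,
        1.10931058, -0.08314764]), 'qvel': array([-4.65279464e-05, -2.50989933e-03, -1.75722798e-04, -2.74683881e-03,
       -1.32297818e-03, -2.19059887e-03,  5.51430991e-04]), 'tau': array([ 4.78429298e-03, -5.97752631e+01,  1.61397412e+00, -2.81953615e+01,
        1.28779691e-02,  4.94743013e-03, -5.57450875e-06]), 'tcp_pos': array([0.24443141, 0.62868987, 0.25246395]), 'orientation': array([-5.79101376e-01, -3.08759561e+00,  2.45686439e-03]), 'contact_force': array([-0.73010382, -0.33049683,  0.00432267]), 'moment': array([ 0.01653921, -0.00769959,  0.02380218]), 'gripper_force': 0.0, 'grip_width': 0.08561027706587436} 0.022
```

View pics/scene0.png

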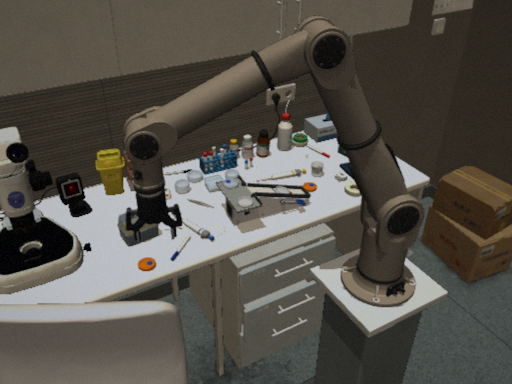

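View pics/top0.png

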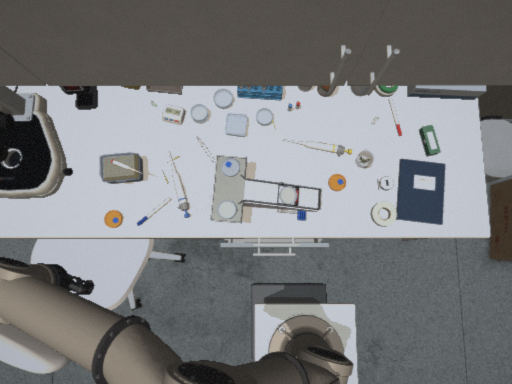

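```bash
python3 - <<'E'
import cv2
a=cv2.imread("pics/top0.png")[145:230,200:335]; a=cv2.resize(a,None,fx=5.8,fy=5.8,interpolation=cv2.INTER_CUBIC)
cv2.imwrite("pics/c1.png",a)
a=cv2.imread("pics/scene0.png")[165:230,210:325]; a=cv2.resize(a,None,fx=6.8,fy=6.8,interpolation=cv2.INTER_CUBIC)
cv2.imwrite("pics/c2.png",a)
E
```

```text
(no output)
```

View pics/c1.png

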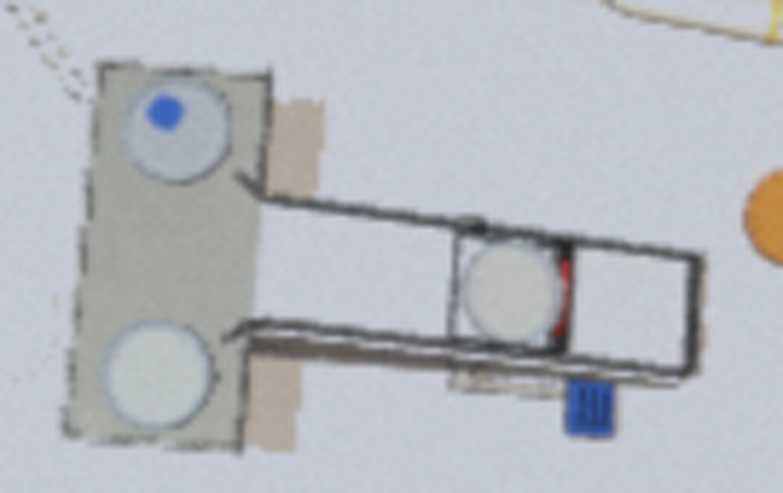

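View pics/c2.png

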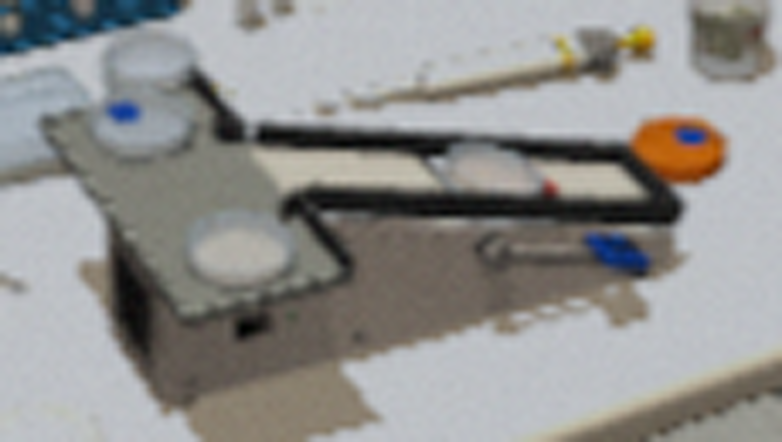

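```bash
cat > h.py <<'E'
import cv2,numpy as np
from bench import r
def cam(n):
    c=r.camera_info(n);return np.array(c["mtx"],float),np.array(c["rvec"],float),np.array(c["tvec"],float).ravel()
def ray(n,uv,z):
    K,rv,t=cam(n);R=cv2.Rodrigues(rv)[0];C=-R.T@t
    d=R.T@np.linalg.inv(K)@np.array([*uv,1.]);return (C+d*(z-C[2])/d[2])
def lane(x,y,z):
    s,c=np.sin(np.radians(18)),np.cos(np.radians(18));q=y-.170
    return np.array([x,.1065+q*c-z*s,.1105+q*s+z*c])
E
python3 - <<'E'
from h import *
cr=lambda u,v:((u+.5)/5.8-.5+200,(v+.5)/5.8-.5+145)
P=[((100,66),(.1025,.2015,.1135)),((66,436),(-.1025,.2015,.1135)),((268,73),(.1025,.1055,.1245)),((241,447),(-.1025,.1055,.1245)),
((697,258),lane(.0325,-.0795,.014)),((688,374),lane(-.0325,-.0795,.014))]
A=np.array([p[1][:2] for p in P]);B=np.array([ray("top",cr(*p[0]),p[1][2])[:2] for p in P])
a,b=A.mean(0),B.mean(0);U,S,V=np.linalg.svd((A-a).T@(B-b));R=(U@V).T;t=b-R@a
print("yaw",np.degrees(np.arctan2(R[1,0],R[0,0])),"t",t);print(((A@R.T+t-B)*1e3).round(1))
np.savez("f.npz",R=R,t=t)
im=cv2.imread("pics/top0.png");hsv=cv2.cvtColor(im,cv2.COLOR_BGR2HSV)
m=cv2.inRange(hsv,(105,120,80),(125,255,255))
n,l,s,c=cv2.connectedComponentsWithStats(m)
for i in range(1,n):
    if 200<c[i][0]<330 and 150<c[i][1]<225: print("blue",s[i],c[i], (R.T@(ray("top",c[i],.048)[:2]-t)).round(4),(R.T@(ray("top",c[i],.1225)[:2]-t)).round(4), ray("top",c[i],.048).round(4))
for nm,p,z in(("clear",(178,131),.1205),("pink",(158,375),.1205),("read",(513,291),lane(0,.0285,.010)[2])):
    w=ray("top",cr(*p),z)[:2];print(nm,w.round(4),(R.T@(w-t)).round(4), lane(0,.0285,.010)[1].round(4))
print("mouth",R@[0,.1065]+t,"crest0",lane(0,0,0))
for nm,z,k in(("tape",.0,(384,214)),("tally",0,(386,183)),("cup",.03,(364,159)),("pip tip",0,(352,151))):print(nm,ray("top",k,z)[:2].round(3))
E
```

```text
yaw -4.605264734529586 t [0.48791538 0.08514686]
[[ 4.1  3.3]
 [-3.5  4.8]
 [ 3.2 -2.8]
 [-4.4  0.1]
 [ 0.5 -2. ]
 [ 0.1 -3.5]]
blue [226 162   5   5  21] [228. 164.] [0.0908 0.1672] [0.0741 0.1605] [0.5918 0.2445 0.048 ]
blue [298 211   8   9  66] [301.28787879 214.84848485] [-0.0556 -0.079 ] [-0.0638 -0.0715] [0.4261 0.0108 0.048 ]
clear [0.5652 0.2323] [0.0652 0.1528] -0.0312
pink [0.4363 0.2416] [-0.064   0.1518] -0.0312
read [0.4863 0.054 ] [ 0.0009 -0.0311] -0.0312
mouth [0.49646632 0.19130303] crest0 [ 0.         -0.05517961  0.05796711]
tape [ 0.433 -0.266]
tally [ 0.537 -0.278]
cup [ 0.611 -0.201]
pip tip [ 0.646 -0.17 ]
```

The dish waiting near the robot, top px (227,209), has no dot, so it is the pink one. The dish with the blue dot on the far side, (230,167), is the clear one. Orange dishes at (337,183) and (114,219) are decoys. The read dish is at (288,195), and the blue pad at (301,215). First I align the tool with the chute, close the fingers and go above the pad.

step_arm(
  moves=[
    {"rz": -8.3,"gripper": -1},
    {"rz": -8.3},
    {"dx": -29,"dy": -43},
    {"dx": -29,"dy": -43},
    {"dx": -29,"dy": -43},
    {"dx": -29,"dy": -43},
    {"dx": -29,"dy": -43},
    {"dx": -29,"dy": -43},
    {"dx": -29,"dy": -43},
    {"dx": -28,"dy": -43},
    {"dy": -43},
    {"dy": -43},
    {"dy": -43},
    {"dy": -43},
    {"dy": -43},
    {"dy": -43},
  ],
)

```text
invalid input at $.moves[0]: expected keys rx, ry, rz, dx, dy, dz, gripper
```

```bash
cat >> h.py <<'E'
F=np.load("f.npz") if __import__("os").path.exists("f.npz") else None
def st():
    o=r.get_obs();R,t=F["R"],F["t"];p=R.T@(o["tcp_pos"][:2]-t)
    M=cv2.Rodrigues(np.array(o["orientation"]))[0];C=np.eye(3);C[:2,:2]=R
    print("t",round(o["clock"],2),"chute mm",(p*1e3).round(1),"tip z",round((o["tcp_pos"][2]-r.tcp_to_tips)*1e3,1),"w",round(o["grip_width"]*1e3,1),"F",np.round(o["contact_force"],1))
    print("tool axes in chute (rows x,y,z)",(C.T@M).T.round(3).tolist(),"j",np.round(o["joints"],2))
E
python3 -c "from h import *;st()"
```

```text
t 0.1 chute mm [-286.3  522.2] tip z 230.5 w 85.6 F [-0.7 -0.3  0. ]
tool axes in chute (rows x,y,z) [[-0.958, 0.286, -0.0], [0.286, 0.958, -0.002], [-0.0, -0.002, -1.0]] j [-1.31  0.48  0.02  1.56 -0.01  1.11 -0.08]
```

step_arm(
  moves=[
    {"rx": 0,"ry": 0,"rz": -8.3,"dx": 0,"dy": 0,"dz": 0,"gripper": -1},
    {"rx": 0,"ry": 0,"rz": -8.3,"dx": 0,"dy": 0,"dz": 0,"gripper": -1},
    {"rx": 0,"ry": 0,"rz": 0,"dx": -29,"dy": -43,"dz": 0,"gripper": -1},
    {"rx": 0,"ry": 0,"rz": 0,"dx": -29,"dy": -43,"dz": 0,"gripper": -1},
    {"rx": 0,"ry": 0,"rz": 0,"dx": -29,"dy": -43,"dz": 0,"gripper": -1},
    {"rx": 0,"ry": 0,"rz": 0,"dx": -29,"dy": -43,"dz": 0,"gripper": -1},
    {"rx": 0,"ry": 0,"rz": 0,"dx": -29,"dy": -43,"dz": 0,"gripper": -1},
    {"rx": 0,"ry": 0,"rz": 0,"dx": -29,"dy": -43,"dz": 0,"gripper": -1},
    {"rx": 0,"ry": 0,"rz": 0,"dx": -29,"dy": -43,"dz": 0,"gripper": -1},
    {"rx": 0,"ry": 0,"rz": 0,"dx": -28,"dy": -43,"dz": 0,"gripper": -1},
    {"rx": 0,"ry": 0,"rz": 0,"dx": 0,"dy": -43,"dz": 0,"gripper": -1},
    {"rx": 0,"ry": 0,"rz": 0,"dx": 0,"dy": -43,"dz": 0,"gripper": -1},
    {"rx": 0,"ry": 0,"rz": 0,"dx": 0,"dy": -43,"dz": 0,"gripper": -1},
    {"rx": 0,"ry": 0,"rz": 0,"dx": 0,"dy": -43,"dz": 0,"gripper": -1},
    {"rx": 0,"ry": 0,"rz": 0,"dx": 0,"dy": -43,"dz": 0,"gripper": -1},
    {"rx": 0,"ry": 0,"rz": 0,"dx": 0,"dy": -43,"dz": 0,"gripper": -1},
  ],
)

```text
clock: 2.1
tcp_pos: [0.4256, 0.009, 0.2532]
orientation: [-0.127, -3.139, -0.0]
contact_force: [0.8, 0.1, 1.2]
grip_width: -0.0004
gripper_force: 0.0
```

```bash
python3 -c "from h import *;st()"
```

```text
t 2.1 chute mm [-56.  -80.9] tip z 231.2 w -0.4 F [0.8 0.1 1.2]
tool axes in chute (rows x,y,z) [[-1.0, 0.001, 0.0], [0.001, 1.0, 0.0], [-0.0, 0.0, -1.0]] j [-0.44  0.05  0.29  2.13 -0.02  0.96  1.34]
```

step_arm(
  moves=[
    {"rx": 0,"ry": 0,"rz": 0,"dx": 0,"dy": 0,"dz": 44,"gripper": -1},
    {"rx": 0,"ry": 0,"rz": 0,"dx": 0,"dy": 0,"dz": 44,"gripper": -1},
    {"rx": 0,"ry": 0,"rz": 0,"dx": 0,"dy": 0,"dz": 44,"gripper": -1},
    {"rx": 0,"ry": 0,"rz": 0,"dx": 0,"dy": 0,"dz": 38,"gripper": -1},
    {"rx": 0,"ry": 0,"rz": 0,"dx": 0,"dy": 0,"dz": 0,"gripper": -1},
  ],
)

```text
clock: 2.72
tcp_pos: [0.4239, 0.01, 0.0814]
orientation: [-0.127, -3.133, 0.003]
contact_force: [-0.1, 0.0, 0.7]
grip_width: 0.0001
gripper_force: 0.0
```

```bash
python3 - <<'E'
from h import *
st(); a=r.grab_frame("scene")[165:230,210:325]; cv2.imwrite("pics/p1.png",cv2.resize(a,None,fx=6.8,fy=6.8,interpolation=cv2.INTER_CUBIC))
E
```

```text
t 2.73 chute mm [-57.8 -80.1] tip z 59.4 w 0.1 F [-0.1  0.   0.7]
tool axes in chute (rows x,y,z) [[-1.0, 0.001, 0.006], [0.001, 1.0, -0.002], [-0.006, -0.002, -1.0]] j [-0.38  0.36  0.24  2.28 -0.17  0.52  1.49]
```

View pics/p1.png

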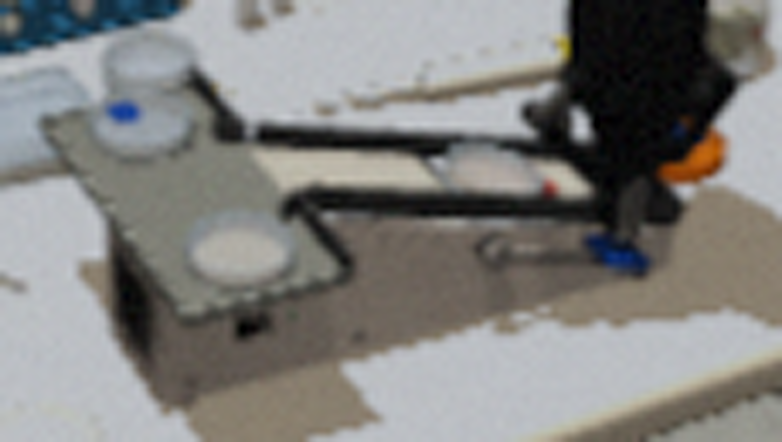

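The closed fingertips stand just above the blue pad (crop px ~(625,245), pad ~(615,255)), with the read dish still at the stop. Now I press down gently.

step_arm(
  moves=[
    {"rx": 0,"ry": 0,"rz": 0,"dx": 0,"dy": 2,"dz": 5,"gripper": -1},
    {"rx": 0,"ry": 0,"rz": 0,"dx": 0,"dy": 1,"dz": 5,"gripper": -1},
    {"rx": 0,"ry": 0,"rz": 0,"dx": 0,"dy": 1,"dz": 5,"gripper": -1},
    {"rx": 0,"ry": 0,"rz": 0,"dx": 0,"dy": 0,"dz": 0,"gripper": -1},
  ],
)

```text
clock: 3.28
tcp_pos: [0.4273, 0.0146, 0.0686]
orientation: [0.127, 3.137, 0.001]
contact_force: [1.5, 1.3, 3.3]
grip_width: -0.0
gripper_force: 1.2
```

```bash
python3 -c "from h import *;st()"
```

```text
t 3.27 chute mm [-54.8 -75.2] tip z 46.6 w -0.0 F [1.5 1.3 3.3]
tool axes in chute (rows x,y,z) [[-1.0, 0.001, -0.002], [0.001, 1.0, 0.0], [0.002, 0.0, -1.0]] j [-0.37  0.39  0.23  2.29 -0.18  0.48  1.49]
```

step_arm(
  moves=[
    {"rx": 0,"ry": 0,"rz": 0,"dx": 0,"dy": 1,"dz": 6,"gripper": -1},
    {"rx": 0,"ry": 0,"rz": 0,"dx": 0,"dy": 1,"dz": 6,"gripper": -1},
    {"rx": 0,"ry": 0,"rz": 0,"dx": 0,"dy": 1,"dz": 5,"gripper": -1},
    {"rx": 0,"ry": 0,"rz": 0,"dx": 0,"dy": 0,"dz": 0,"gripper": -1},
    {"rx": 0,"ry": 0,"rz": 0,"dx": 0,"dy": 0,"dz": 0,"gripper": -1},
  ],
)

```text
clock: 3.9
tcp_pos: [0.4272, 0.0172, 0.0533]
orientation: [0.129, 3.138, 0.002]
contact_force: [-8.7, -1.6, 47.0]
grip_width: 0.0001
gripper_force: 19.9
```

```bash
cat >> h.py <<'E'
def dishes():
    pass
E
python3 - <<'E'
from h import *
st(); a=r.grab_frame("scene")[165:230,210:325]; cv2.imwrite("pics/p2.png",cv2.resize(a,None,fx=6.8,fy=6.8,interpolation=cv2.INTER_CUBIC))
E
```

```text
t 3.9 chute mm [-55.  -72.6] tip z 31.3 w 0.1 F [-8.7 -1.6 47. ]
tool axes in chute (rows x,y,z) [[-1.0, 0.002, -0.001], [0.002, 1.0, 0.001], [0.001, 0.001, -1.0]] j [-0.36  0.42  0.21  2.29 -0.2   0.45  1.5 ]
```

View pics/p2.png

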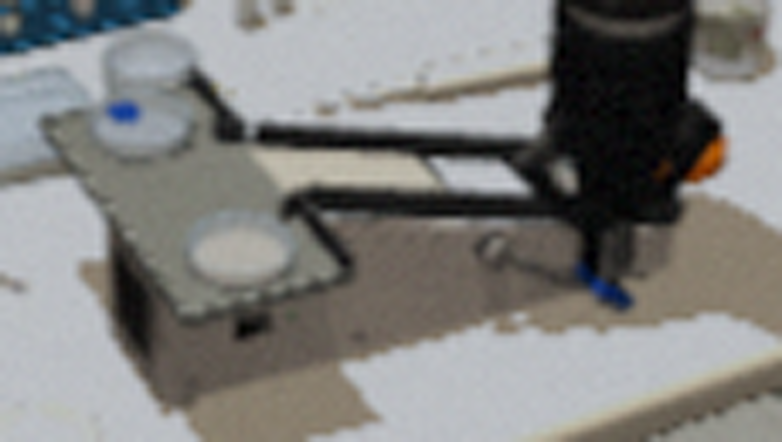

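The window is empty, so the dish has been released. The lever is at its end stop with 47 N on it. I back off 3 mm, wait for the dish to settle, then lift.

step_arm(
  moves=[
    {"rx": 0,"ry": 0,"rz": 0,"dx": 0,"dy": 0,"dz": -2,"gripper": -1},
    {"rx": 0,"ry": 0,"rz": 0,"dx": 0,"dy": 0,"dz": 0,"gripper": -1},
    {"rx": 0,"ry": 0,"rz": 0,"dx": 0,"dy": 0,"dz": 0,"gripper": -1},
    {"rx": 0,"ry": 0,"rz": 0,"dx": 0,"dy": 0,"dz": 0,"gripper": -1},
    {"rx": 0,"ry": 0,"rz": 0,"dx": 0,"dy": -1,"dz": -6,"gripper": -1},
    {"rx": 0,"ry": 0,"rz": 0,"dx": 0,"dy": -2,"dz": -7,"gripper": -1},
    {"rx": 0,"ry": 0,"rz": 0,"dx": 0,"dy": -2,"dz": -7,"gripper": -1},
    {"rx": 0,"ry": 0,"rz": 0,"dx": 0,"dy": 0,"dz": -20,"gripper": -1},
    {"rx": 0,"ry": 0,"rz": 0,"dx": 0,"dy": 0,"dz": -40,"gripper": -1},
    {"rx": 0,"ry": 0,"rz": 0,"dx": 0,"dy": 0,"dz": -40,"gripper": -1},
    {"rx": 0,"ry": 0,"rz": 0,"dx": 25,"dy": 40,"dz": -20,"gripper": -1},
    {"rx": 0,"ry": 0,"rz": 0,"dx": 25,"dy": 40,"dz": 0,"gripper": -0.3},
    {"rx": 0,"ry": 0,"rz": 0,"dx": 0,"dy": 50,"dz": 0,"gripper": -0.3},
    {"rx": 0,"ry": 0,"rz": 0,"dx": 0,"dy": 50,"dz": 0,"gripper": -0.3},
    {"rx": 0,"ry": 0,"rz": 0,"dx": 0,"dy": 50,"dz": 0,"gripper": -0.3},
    {"rx": 0,"ry": 0,"rz": 0,"dx": 0,"dy": 0,"dz": 0,"gripper": -0.3},
  ],
)

```text
clock: 5.95
tcp_pos: [0.3937, 0.2496, 0.193]
orientation: [-0.117, -3.138, -0.001]
contact_force: [-0.2, 0.4, -0.2]
grip_width: 0.03
gripper_force: 0.0
```

```bash
python3 - <<'E'
from h import *
st(); im=r.grab_frame("top");cv2.imwrite("pics/t3f.png",im);a=im[145:230,200:335]; cv2.imwrite("pics/t3.png",cv2.resize(a,None,fx=5.8,fy=5.8,interpolation=cv2.INTER_CUBIC))
E
```

```text
t 5.95 chute mm [-107.1  156.3] tip z 171.0 w 30.0 F [-0.2  0.4 -0.2]
tool axes in chute (rows x,y,z) [[-1.0, -0.006, 0.001], [-0.006, 1.0, 0.0], [-0.001, 0.0, -1.0]] j [-0.8   0.21  0.12  2.11 -0.03  0.83  0.83]
```

View pics/t3.png

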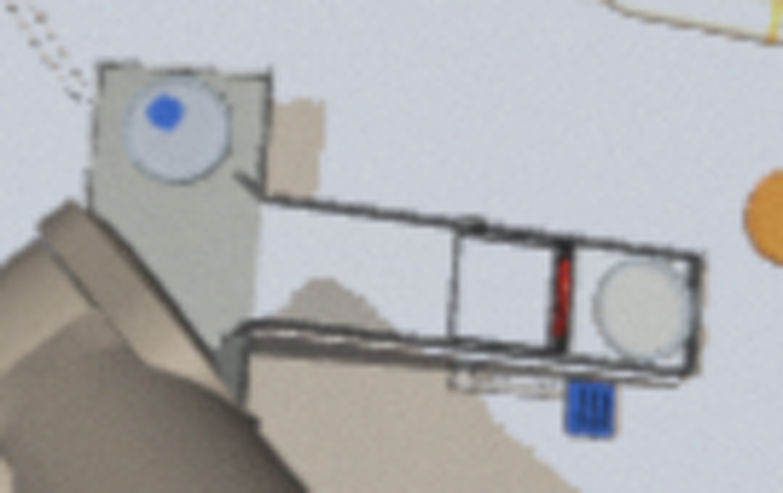

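The read dish is in the bay (crop px (643,310)) and the red stop is up. Next I lower the cradle behind the pink dish.

step_arm(
  moves=[
    {"rx": 0,"ry": 0,"rz": 0,"dx": 0,"dy": -1,"dz": 25,"gripper": -0.3},
    {"rx": 0,"ry": 0,"rz": 0,"dx": 0,"dy": 0,"dz": 20,"gripper": -0.3},
    {"rx": 0,"ry": 0,"rz": 0,"dx": 0,"dy": 0,"dz": 10,"gripper": -0.3},
    {"rx": 0,"ry": 0,"rz": 0,"dx": 0,"dy": 0,"dz": 0,"gripper": -0.3},
  ],
)

```text
clock: 6.5
tcp_pos: [0.3944, 0.2436, 0.1379]
orientation: [-0.129, -3.137, 0.002]
contact_force: [0.9, -0.4, 0.4]
grip_width: 0.0295
gripper_force: 0.0
```

```bash
python3 -c "from h import *;st()"
```

```text
t 6.5 chute mm [-105.9  150.4] tip z 115.9 w 29.5 F [ 0.9 -0.4  0.4]
tool axes in chute (rows x,y,z) [[-1.0, 0.002, 0.001], [0.002, 1.0, -0.002], [-0.001, -0.002, -1.0]] j [-0.79  0.29  0.11  2.16 -0.05  0.69  0.85]
```

step_arm(
  moves=[
    {"rx": 0,"ry": 0,"rz": 0,"dx": 0,"dy": 4,"dz": 0,"gripper": -0.3},
    {"rx": 0,"ry": 0,"rz": 0,"dx": -4,"dy": 0,"dz": 0,"gripper": -0.3},
    {"rx": 0,"ry": 0,"rz": 0,"dx": -4,"dy": 0,"dz": 0,"gripper": -0.3},
    {"rx": 0,"ry": 0,"rz": 0,"dx": -4,"dy": 0,"dz": 0,"gripper": -0.3},
    {"rx": 0,"ry": 0,"rz": 0,"dx": -4,"dy": 0,"dz": 0,"gripper": -0.3},
    {"rx": 0,"ry": 0,"rz": 0,"dx": -4,"dy": 0,"dz": 0,"gripper": -0.3},
    {"rx": 0,"ry": 0,"rz": 0,"dx": -4,"dy": 0,"dz": 1,"gripper": -0.3},
    {"rx": 0,"ry": 0,"rz": 0,"dx": -4,"dy": 0,"dz": 1,"gripper": -0.3},
    {"rx": 0,"ry": 0,"rz": 0,"dx": -4,"dy": 0,"dz": 0,"gripper": -0.3},
  ],
)

```text
clock: 7.62
tcp_pos: [0.4273, 0.246, 0.1362]
orientation: [-0.127, -3.139, 0.0]
contact_force: [-0.8, -0.2, 0.5]
grip_width: 0.0302
gripper_force: 0.0
```

```bash
python3 - <<'E'
from h import *
st()
for n,b in(("top",(150,225,205,300)),("scene",(150,225,200,330))):
    im=r.grab_frame(n);cv2.imwrite(f"pics/{n}4.png",im)
a=cv2.imread("pics/scene4.png")[165:230,210:325]; cv2.imwrite("pics/s4.png",cv2.resize(a,None,fx=6.8,fy=6.8,interpolation=cv2.INTER_CUBIC))
E
```

```text
t 7.62 chute mm [-73.3 155.5] tip z 114.2 w 30.2 F [-0.8 -0.2  0.5]
tool axes in chute (rows x,y,z) [[-1.0, 0.001, 0.0], [0.001, 1.0, -0.0], [-0.0, -0.0, -1.0]] j [-0.75  0.34  0.12  2.1  -0.06  0.71  0.9 ]
```

View pics/s4.png

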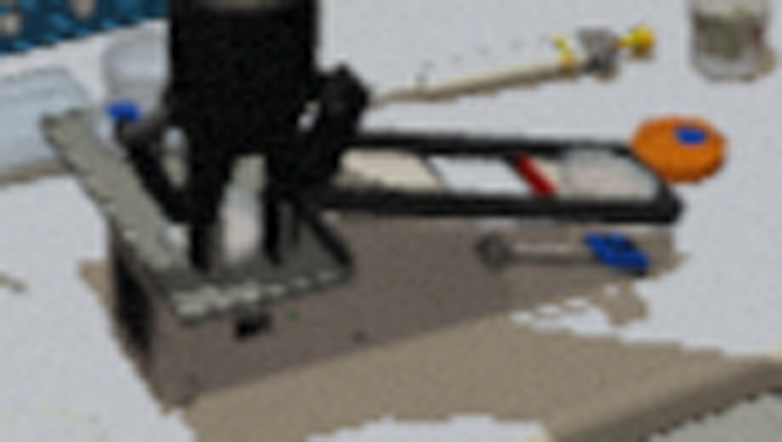

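The pink dish sits in the cradle between the fingers (crop ~(235,225)), flat. I continue pushing it to the centre line.

step_arm(
  moves=[
    {"rx": 0,"ry": 0,"rz": 0,"dx": -4,"dy": 0,"dz": 0,"gripper": -0.3},
    {"rx": 0,"ry": 0,"rz": 0,"dx": -4,"dy": 0,"dz": 0,"gripper": -0.3},
    {"rx": 0,"ry": 0,"rz": 0,"dx": -4,"dy": 0,"dz": 0,"gripper": -0.3},
    {"rx": 0,"ry": 0,"rz": 0,"dx": -4,"dy": 0,"dz": 0,"gripper": -0.3},
    {"rx": 0,"ry": 0,"rz": 0,"dx": -4,"dy": 0,"dz": 0,"gripper": -0.3},
    {"rx": 0,"ry": 0,"rz": 0,"dx": -4,"dy": 0,"dz": 0,"gripper": -0.3},
    {"rx": 0,"ry": 0,"rz": 0,"dx": -4,"dy": 0,"dz": 0,"gripper": -0.3},
    {"rx": 0,"ry": 0,"rz": 0,"dx": -4,"dy": 0,"dz": 0,"gripper": -0.3},
    {"rx": 0,"ry": 0,"rz": 0,"dx": -3,"dy": 0,"dz": 0,"gripper": -0.3},
    {"rx": 0,"ry": 0,"rz": 0,"dx": -2,"dy": 0,"dz": 0,"gripper": -0.3},
    {"rx": 0,"ry": 0,"rz": 0,"dx": 0,"dy": 0,"dz": 0,"gripper": -0.3},
  ],
)

```text
clock: 9.1
tcp_pos: [0.4641, 0.243, 0.1363]
orientation: [0.128, 3.139, 0.0]
contact_force: [-0.1, -0.4, 0.2]
grip_width: 0.0298
gripper_force: 0.0
```

```bash
python3 -c "from h import *;st()"
```

```text
t 9.1 chute mm [-36.4 155.5] tip z 114.3 w 29.8 F [-0.1 -0.4  0.2]
tool axes in chute (rows x,y,z) [[-1.0, 0.001, -0.0], [0.001, 1.0, 0.0], [0.0, 0.0, -1.0]] j [-0.71  0.38  0.13  2.03 -0.07  0.74  0.95]
```

step_arm(
  moves=[
    {"rx": 0,"ry": 0,"rz": 0,"dx": 6,"dy": 0,"dz": 0,"gripper": -0.3},
    {"rx": 0,"ry": 0,"rz": 0,"dx": 2,"dy": 0,"dz": -20,"gripper": -0.3},
    {"rx": 0,"ry": 0,"rz": 0,"dx": 0,"dy": 0,"dz": -30,"gripper": -0.3},
    {"rx": 0,"ry": 0,"rz": 0,"dx": -22,"dy": 22,"dz": 0,"gripper": -0.3},
    {"rx": 0,"ry": 0,"rz": 0,"dx": -22,"dy": 22,"dz": 0,"gripper": -0.3},
    {"rx": 0,"ry": 0,"rz": 10,"dx": 0,"dy": 0,"dz": 0,"gripper": -0.3},
    {"rx": 0,"ry": 0,"rz": 10,"dx": 0,"dy": 0,"dz": 0,"gripper": -0.3},
    {"rx": 0,"ry": 0,"rz": 10,"dx": 0,"dy": 0,"dz": 0,"gripper": -0.3},
    {"rx": 0,"ry": 0,"rz": 10,"dx": 0,"dy": 0,"dz": 0,"gripper": -0.3},
    {"rx": 0,"ry": 0,"rz": 10,"dx": 0,"dy": 0,"dz": 0,"gripper": -0.3},
    {"rx": 0,"ry": 0,"rz": 10,"dx": 0,"dy": 0,"dz": 0,"gripper": -0.3},
    {"rx": 0,"ry": 0,"rz": 10,"dx": 0,"dy": 0,"dz": 0,"gripper": -0.3},
    {"rx": 0,"ry": 0,"rz": 10,"dx": 0,"dy": 0,"dz": 0,"gripper": -0.3},
    {"rx": 0,"ry": 0,"rz": 10,"dx": 0,"dy": 0,"dz": 0,"gripper": -0.3},
    {"rx": 0,"ry": 0,"rz": 0,"dx": 0,"dy": 0,"dz": 0,"gripper": -0.3},
  ],
)

```text
clock: 10.98
tcp_pos: [0.5028, 0.2843, 0.1861]
orientation: [-2.307, -2.132, 0.001]
contact_force: [-0.2, 0.2, 0.1]
grip_width: 0.0298
gripper_force: 0.0
```

```bash
python3 - <<'E'
from h import *
st()
im=r.grab_frame("scene");cv2.imwrite("pics/s5f.png",im);a=im[165:230,210:325];b=r.grab_frame("top")[145:230,200:335]
z=lambda a,f:cv2.resize(a,None,fx=f,fy=f,interpolation=cv2.INTER_CUBIC)
a=z(a,3.4);b=z(b,2.9);h=max(a.shape[0],b.shape[0]);p=lambda q:cv2.copyMakeBorder(q,0,h-q.shape[0],0,0,0)
cv2.imwrite("pics/s5.png",np.hstack([p(a),p(b)]))
E
```

```text
t 10.97 chute mm [ -1.1 199.7] tip z 164.1 w 29.8 F [-0.2  0.2  0.1]
tool axes in chute (rows x,y,z) [[-0.001, 1.0, -0.0], [1.0, 0.001, -0.0], [-0.0, -0.0, -1.0]] j [-1.01  0.42  0.5   1.88 -0.25  0.9  -0.47]
```

View pics/s5.png

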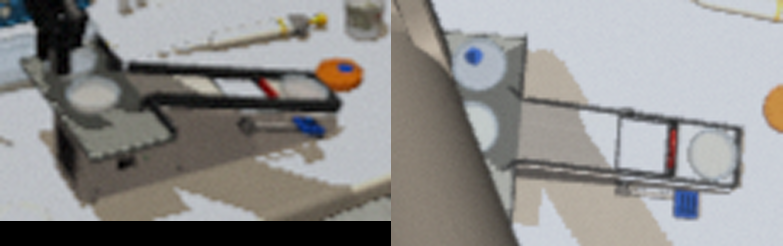

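The pink dish lies flat on the centre line (montage (472,125)), with the clear one undisturbed. Next I descend behind it and push it to the mouth.

step_arm(
  moves=[
    {"rx": 0,"ry": 0,"rz": 0,"dx": 0,"dy": 1,"dz": 25,"gripper": -0.3},
    {"rx": 0,"ry": 0,"rz": 0,"dx": 0,"dy": 0,"dz": 17,"gripper": -0.3},
    {"rx": 0,"ry": 0,"rz": 0,"dx": 0,"dy": 0,"dz": 7,"gripper": -0.3},
    {"rx": 0,"ry": 0,"rz": 0,"dx": -4,"dy": 0,"dz": 0,"gripper": -0.3},
    {"rx": 0,"ry": 0,"rz": 0,"dx": -4,"dy": 0,"dz": 0,"gripper": -0.3},
    {"rx": 0,"ry": 0,"rz": 0,"dx": -4,"dy": 0,"dz": 0,"gripper": -0.3},
    {"rx": 0,"ry": 0,"rz": 0,"dx": -4,"dy": 0,"dz": 1,"gripper": -0.3},
    {"rx": 0,"ry": 0,"rz": 0,"dx": -4,"dy": 0,"dz": 0,"gripper": -0.3},
    {"rx": 0,"ry": 0,"rz": 0,"dx": -4,"dy": 0,"dz": 0,"gripper": -0.3},
    {"rx": 0,"ry": 0,"rz": 0,"dx": -4,"dy": 0,"dz": 0,"gripper": -0.3},
  ],
)

```text
clock: 12.32
tcp_pos: [0.5022, 0.2558, 0.1363]
orientation: [-2.31, -2.13, -0.0]
contact_force: [0.1, -0.5, 0.6]
grip_width: 0.03
gripper_force: 0.0
```

```bash
python3 -c "from h import *;st()"
```

```text
t 12.32 chute mm [  0.5 171.3] tip z 114.3 w 30.0 F [ 0.1 -0.5  0.6]
tool axes in chute (rows x,y,z) [[0.001, 1.0, 0.0], [1.0, -0.001, 0.0], [0.0, 0.0, -1.0]] j [-0.94  0.47  0.47  1.95 -0.29  0.78 -0.39]
```

step_arm(
  moves=[
    {"rx": 0,"ry": 0,"rz": 0,"dx": -4,"dy": 0,"dz": 0,"gripper": -0.3},
    {"rx": 0,"ry": 0,"rz": 0,"dx": -4,"dy": 0,"dz": 0,"gripper": -0.3},
    {"rx": 0,"ry": 0,"rz": 0,"dx": -4,"dy": 0,"dz": 0,"gripper": -0.3},
    {"rx": 0,"ry": 0,"rz": 0,"dx": -4,"dy": 0,"dz": 0,"gripper": -0.3},
    {"rx": 0,"ry": 0,"rz": 0,"dx": -4,"dy": 0,"dz": 0,"gripper": -0.3},
    {"rx": 0,"ry": 0,"rz": 0,"dx": -4,"dy": 0,"dz": 0,"gripper": -0.3},
    {"rx": 0,"ry": 0,"rz": 0,"dx": -4,"dy": 0,"dz": 0,"gripper": -0.3},
    {"rx": 0,"ry": 0,"rz": 0,"dx": -4,"dy": 0,"dz": 0,"gripper": -0.3},
    {"rx": 0,"ry": 0,"rz": 0,"dx": -4,"dy": 0,"dz": 0,"gripper": -0.3},
    {"rx": 0,"ry": 0,"rz": 0,"dx": -3,"dy": 0,"dz": 0,"gripper": -0.3},
    {"rx": 0,"ry": 0,"rz": 0,"dx": 0,"dy": 0,"dz": 0,"gripper": -0.3},
    {"rx": 0,"ry": 0,"rz": 0,"dx": 0,"dy": 0,"dz": 0,"gripper": -0.3},
    {"rx": 0,"ry": 0,"rz": 0,"dx": 0,"dy": 0,"dz": 0,"gripper": -0.3},
    {"rx": 0,"ry": 0,"rz": 0,"dx": 0,"dy": 0,"dz": 0,"gripper": -0.3},
  ],
)

```text
clock: 14.08
tcp_pos: [0.499, 0.2173, 0.1363]
orientation: [-2.309, -2.13, 0.0]
contact_force: [0.3, -0.0, 0.2]
grip_width: 0.0303
gripper_force: 0.0
```

```bash
cat >> h.py <<'E'
def two(nm):
    a=r.grab_frame("scene")[165:230,210:325];b=r.grab_frame("top")[145:230,200:335]
    z=lambda a,f:cv2.resize(a,None,fx=f,fy=f,interpolation=cv2.INTER_CUBIC)
    a=z(a,3.4);b=z(b,2.9);h=max(a.shape[0],b.shape[0]);p=lambda q:cv2.copyMakeBorder(q,0,h-q.shape[0],0,0,0)
    cv2.imwrite(nm,np.hstack([p(a),p(b)]))
E
python3 -c "
from h import *;st();two('pics/s6.png')"
```

```text
t 14.07 chute mm [  0.5 132.6] tip z 114.3 w 30.3 F [ 0.3 -0.   0.2]
tool axes in chute (rows x,y,z) [[0.001, 1.0, 0.0], [1.0, -0.001, -0.0], [-0.0, 0.0, -1.0]] j [-0.9   0.44  0.47  2.   -0.29  0.76 -0.33]
```

View pics/s6.png

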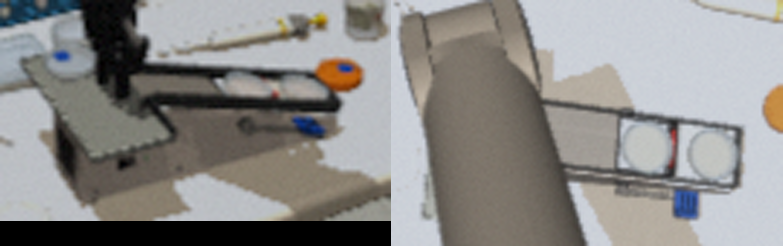

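The pink dish lies on the window against the stop (top montage (645,146)) and the read dish is in the bay. Now the far side of the clear dish.

step_arm(
  moves=[
    {"rx": 0,"ry": 0,"rz": 0,"dx": 2,"dy": 0,"dz": -25,"gripper": -0.3},
    {"rx": 0,"ry": 0,"rz": 0,"dx": 0,"dy": 0,"dz": -25,"gripper": -0.3},
    {"rx": 0,"ry": 0,"rz": 0,"dx": 10,"dy": 36,"dz": 0,"gripper": -0.3},
    {"rx": 0,"ry": 0,"rz": 0,"dx": 10,"dy": 36,"dz": 0,"gripper": -0.3},
    {"rx": 0,"ry": 0,"rz": 0,"dx": 0,"dy": 36,"dz": 0,"gripper": -0.3},
    {"rx": 0,"ry": 0,"rz": -10,"dx": 0,"dy": 0,"dz": 0,"gripper": -0.3},
    {"rx": 0,"ry": 0,"rz": -10,"dx": 0,"dy": 0,"dz": 0,"gripper": -0.3},
    {"rx": 0,"ry": 0,"rz": -10,"dx": 0,"dy": 0,"dz": 0,"gripper": -0.3},
    {"rx": 0,"ry": 0,"rz": -10,"dx": 0,"dy": 0,"dz": 0,"gripper": -0.3},
    {"rx": 0,"ry": 0,"rz": -10,"dx": 0,"dy": 0,"dz": 0,"gripper": -0.3},
    {"rx": 0,"ry": 0,"rz": -10,"dx": 0,"dy": 0,"dz": 0,"gripper": -0.3},
    {"rx": 0,"ry": 0,"rz": -10,"dx": 0,"dy": 0,"dz": 0,"gripper": -0.3},
    {"rx": 0,"ry": 0,"rz": -10,"dx": 0,"dy": 0,"dz": 0,"gripper": -0.3},
    {"rx": 0,"ry": 0,"rz": -10,"dx": 0,"dy": 0,"dz": 0,"gripper": -0.3},
    {"rx": 0,"ry": 0,"rz": 0,"dx": 0,"dy": 0,"dz": 0,"gripper": -0.3},
  ],
)

```text
clock: 16.05
tcp_pos: [0.6085, 0.2301, 0.1862]
orientation: [-0.13, -3.139, -0.0]
contact_force: [-0.6, 0.7, 0.2]
grip_width: 0.03
gripper_force: 0.0
```

```bash
cat >> h.py <<'E'
def dot():
    im=cv2.cvtColor(r.grab_frame("scene"),cv2.COLOR_BGR2HSV)
    n,l,s,c=cv2.connectedComponentsWithStats(cv2.inRange(im,(105,120,80),(125,255,255)))
    for i in range(1,n):
        if 205<c[i][0]<330 and 165<c[i][1]<225:
            w=ray("scene",c[i],.1225)[:2];print("blue px",c[i].round(1),"area",s[i][4],"chute at .1225",((F["R"].T@(w-F["t"]))*1e3).round(1))
E
python3 -c "
from h import *;st();dot()"
```

```text
t 16.05 chute mm [108.5 154.2] tip z 164.2 w 30.0 F [-0.6  0.7  0.2]
tool axes in chute (rows x,y,z) [[-1.0, 0.003, 0.0], [0.003, 1.0, 0.0], [-0.0, 0.0, -1.0]] j [-0.54  0.5   0.11  1.69 -0.07  0.96  1.09]
blue px [227.8 181. ] area 10 chute at .1225 [ 73.1 160.9]
blue px [311.  184.5] area 6 chute at .1225 [ -73.2 -108.7]
```

step_arm(
  moves=[
    {"rx": 0,"ry": 0,"rz": 0,"dx": 0,"dy": 1,"dz": 25,"gripper": -0.3},
    {"rx": 0,"ry": 0,"rz": 0,"dx": 0,"dy": 0,"dz": 17,"gripper": -0.3},
    {"rx": 0,"ry": 0,"rz": 0,"dx": 0,"dy": 0,"dz": 7,"gripper": -0.3},
    {"rx": 0,"ry": 0,"rz": 0,"dx": 0,"dy": 0,"dz": 0,"gripper": -0.3},
    {"rx": 0,"ry": 0,"rz": 0,"dx": 4,"dy": 0,"dz": 0,"gripper": -0.3},
    {"rx": 0,"ry": 0,"rz": 0,"dx": 4,"dy": 0,"dz": 0,"gripper": -0.3},
    {"rx": 0,"ry": 0,"rz": 0,"dx": 4,"dy": 0,"dz": 0,"gripper": -0.3},
    {"rx": 0,"ry": 0,"rz": 0,"dx": 4,"dy": 0,"dz": 0,"gripper": -0.3},
    {"rx": 0,"ry": 0,"rz": 0,"dx": 4,"dy": 0,"dz": 0,"gripper": -0.3},
    {"rx": 0,"ry": 0,"rz": 0,"dx": 4,"dy": 0,"dz": 0,"gripper": -0.3},
    {"rx": 0,"ry": 0,"rz": 0,"dx": 4,"dy": 0,"dz": 1,"gripper": -0.3},
  ],
)

```text
clock: 17.48
tcp_pos: [0.5804, 0.2337, 0.1363]
orientation: [0.127, 3.139, 0.0]
contact_force: [-0.0, 0.7, -0.5]
grip_width: 0.0298
gripper_force: 0.0
```

```bash
python3 -c "
from h import *;st();dot()"
```

```text
t 17.48 chute mm [ 80.3 155.5] tip z 114.3 w 29.8 F [-0.   0.7 -0.5]
tool axes in chute (rows x,y,z) [[-1.0, 0.001, -0.0], [0.001, 1.0, 0.0], [0.0, 0.0, -1.0]] j [-0.56  0.52  0.1   1.78 -0.07  0.84  1.07]
blue px [229.6 184.1] area 11 chute at .1225 [ 51.1 162.7]
blue px [311.  184.5] area 6 chute at .1225 [ -73.2 -108.7]
```

step_arm(
  moves=[
    {"rx": 0,"ry": 0,"rz": 0,"dx": 4,"dy": 0,"dz": 0,"gripper": -0.3},
    {"rx": 0,"ry": 0,"rz": 0,"dx": 4,"dy": 0,"dz": 0,"gripper": -0.3},
    {"rx": 0,"ry": 0,"rz": 0,"dx": 4,"dy": 0,"dz": 0,"gripper": -0.3},
    {"rx": 0,"ry": 0,"rz": 0,"dx": 4,"dy": 0,"dz": 0,"gripper": -0.3},
    {"rx": 0,"ry": 0,"rz": 0,"dx": 4,"dy": 0,"dz": 0,"gripper": -0.3},
    {"rx": 0,"ry": 0,"rz": 0,"dx": 4,"dy": 0,"dz": 0,"gripper": -0.3},
    {"rx": 0,"ry": 0,"rz": 0,"dx": 4,"dy": 0,"dz": 0,"gripper": -0.3},
    {"rx": 0,"ry": 0,"rz": 0,"dx": 4,"dy": 0,"dz": 0,"gripper": -0.3},
    {"rx": 0,"ry": 0,"rz": 0,"dx": 4,"dy": 0,"dz": 0,"gripper": -0.3},
    {"rx": 0,"ry": 0,"rz": 0,"dx": 4,"dy": 0,"dz": 0,"gripper": -0.3},
    {"rx": 0,"ry": 0,"rz": 0,"dx": 3,"dy": 0,"dz": 0,"gripper": -0.3},
    {"rx": 0,"ry": 0,"rz": 0,"dx": 1,"dy": 0,"dz": 0,"gripper": -0.3},
    {"rx": 0,"ry": 0,"rz": 0,"dx": 0,"dy": 0,"dz": 0,"gripper": -0.3},
  ],
)

```text
clock: 19.15
tcp_pos: [0.5369, 0.2372, 0.1364]
orientation: [0.127, 3.139, 0.0]
contact_force: [-0.3, 0.4, 0.4]
grip_width: 0.0298
gripper_force: 0.0
```

```bash
python3 -c "
from h import *;st();dot()"
```

```text
t 19.15 chute mm [ 36.6 155.5] tip z 114.4 w 29.8 F [-0.3  0.4  0.4]
tool axes in chute (rows x,y,z) [[-1.0, 0.001, -0.0], [0.001, 1.0, 0.0], [0.0, 0.0, -1.0]] j [-0.6   0.47  0.1   1.88 -0.06  0.8   1.02]
blue px [311.  184.5] area 6 chute at .1225 [ -73.2 -108.7]
blue px [234.5 190.2] area 10 chute at .1225 [  7.1 162.3]
```

step_arm(
  moves=[
    {"rx": 0,"ry": 0,"rz": 0,"dx": -6,"dy": 0,"dz": 0,"gripper": -0.3},
    {"rx": 0,"ry": 0,"rz": 0,"dx": -2,"dy": 0,"dz": -20,"gripper": -0.3},
    {"rx": 0,"ry": 0,"rz": 0,"dx": 0,"dy": 0,"dz": -30,"gripper": -0.3},
    {"rx": 0,"ry": 0,"rz": 0,"dx": 22,"dy": 22,"dz": 0,"gripper": -0.3},
    {"rx": 0,"ry": 0,"rz": 0,"dx": 22,"dy": 22,"dz": 0,"gripper": -0.3},
    {"rx": 0,"ry": 0,"rz": 10,"dx": 0,"dy": 0,"dz": 0,"gripper": -0.3},
    {"rx": 0,"ry": 0,"rz": 10,"dx": 0,"dy": 0,"dz": 0,"gripper": -0.3},
    {"rx": 0,"ry": 0,"rz": 10,"dx": 0,"dy": 0,"dz": 0,"gripper": -0.3},
    {"rx": 0,"ry": 0,"rz": 10,"dx": 0,"dy": 0,"dz": 0,"gripper": -0.3},
    {"rx": 0,"ry": 0,"rz": 10,"dx": 0,"dy": 0,"dz": 0,"gripper": -0.3},
    {"rx": 0,"ry": 0,"rz": 10,"dx": 0,"dy": 0,"dz": 0,"gripper": -0.3},
    {"rx": 0,"ry": 0,"rz": 10,"dx": 0,"dy": 0,"dz": 0,"gripper": -0.3},
    {"rx": 0,"ry": 0,"rz": 10,"dx": 0,"dy": 0,"dz": 0,"gripper": -0.3},
    {"rx": 0,"ry": 0,"rz": 10,"dx": 0,"dy": 0,"dz": 0,"gripper": -0.3},
    {"rx": 0,"ry": 0,"rz": 0,"dx": 0,"dy": 0,"dz": 0,"gripper": -0.3},
  ],
)

```text
clock: 21.08
tcp_pos: [0.5048, 0.2841, 0.1863]
orientation: [2.308, 2.131, 0.0]
contact_force: [-0.0, 0.3, 0.1]
grip_width: 0.0297
gripper_force: 0.0
```

```bash
python3 -c "
from h import *;st();dot()"
```

```text
t 21.07 chute mm [  0.9 199.6] tip z 164.3 w 29.7 F [-0.   0.3  0.1]
tool axes in chute (rows x,y,z) [[-0.001, 1.0, -0.0], [1.0, 0.001, 0.0], [0.0, -0.0, -1.0]] j [-0.97  0.42  0.45  1.88 -0.23  0.89 -0.49]
blue px [311.  184.5] area 6 chute at .1225 [ -73.2 -108.7]
blue px [234.5 190.5] area 6 chute at .1225 [  5.3 163. ]
blue px [300.  201.6] area 23 chute at .1225 [-151.4  -18.3]
```

step_arm(
  moves=[
    {"rx": 0,"ry": 0,"rz": 0,"dx": 0,"dy": -1,"dz": 25,"gripper": -0.3},
    {"rx": 0,"ry": 0,"rz": 0,"dx": 0,"dy": 0,"dz": 17,"gripper": -0.3},
    {"rx": 0,"ry": 0,"rz": 0,"dx": 0,"dy": 0,"dz": 7,"gripper": -0.3},
    {"rx": 0,"ry": 0,"rz": 0,"dx": -4,"dy": 0,"dz": 0,"gripper": -0.3},
    {"rx": 0,"ry": 0,"rz": 0,"dx": -4,"dy": 0,"dz": 0,"gripper": -0.3},
    {"rx": 0,"ry": 0,"rz": 0,"dx": -4,"dy": 0,"dz": 0,"gripper": -0.3},
    {"rx": 0,"ry": 0,"rz": 0,"dx": -4,"dy": 0,"dz": 1,"gripper": -0.3},
    {"rx": 0,"ry": 0,"rz": 0,"dx": -4,"dy": 0,"dz": 0,"gripper": -0.3},
    {"rx": 0,"ry": 0,"rz": 0,"dx": -4,"dy": 0,"dz": 0,"gripper": -0.3},
    {"rx": 0,"ry": 0,"rz": 0,"dx": -4,"dy": 0,"dz": 0,"gripper": -0.3},
  ],
)

```text
clock: 22.38
tcp_pos: [0.5012, 0.2559, 0.1364]
orientation: [-2.31, -2.13, -0.0]
contact_force: [0.1, 0.0, -0.4]
grip_width: 0.0302
gripper_force: 0.0
```

```bash
python3 -c "
from h import *;st();dot()"
```

```text
t 22.38 chute mm [ -0.4 171.3] tip z 114.4 w 30.2 F [ 0.1  0.  -0.4]
tool axes in chute (rows x,y,z) [[0.001, 1.0, 0.0], [1.0, -0.001, 0.0], [0.0, 0.0, -1.0]] j [-0.91  0.46  0.42  1.95 -0.26  0.78 -0.42]
blue px [311.  184.5] area 6 chute at .1225 [ -73.2 -108.7]
blue px [241. 190.] area 1 chute at .1225 [ -1.3 140.4]
blue px [300.  201.6] area 23 chute at .1225 [-151.4  -18.3]
```

Same push as for the pink one, then lift clear.

step_arm(
  moves=[
    {"rx": 0,"ry": 0,"rz": 0,"dx": -4,"dy": 0,"dz": 0,"gripper": -0.3},
    {"rx": 0,"ry": 0,"rz": 0,"dx": -4,"dy": 0,"dz": 0,"gripper": -0.3},
    {"rx": 0,"ry": 0,"rz": 0,"dx": -4,"dy": 0,"dz": 0,"gripper": -0.3},
    {"rx": 0,"ry": 0,"rz": 0,"dx": -4,"dy": 0,"dz": 0,"gripper": -0.3},
    {"rx": 0,"ry": 0,"rz": 0,"dx": -4,"dy": 0,"dz": 0,"gripper": -0.3},
    {"rx": 0,"ry": 0,"rz": 0,"dx": -4,"dy": 0,"dz": 0,"gripper": -0.3},
    {"rx": 0,"ry": 0,"rz": 0,"dx": -4,"dy": 0,"dz": 0,"gripper": -0.3},
    {"rx": 0,"ry": 0,"rz": 0,"dx": -4,"dy": 0,"dz": 0,"gripper": -0.3},
    {"rx": 0,"ry": 0,"rz": 0,"dx": -4,"dy": 0,"dz": 0,"gripper": -0.3},
    {"rx": 0,"ry": 0,"rz": 0,"dx": -3,"dy": 0,"dz": 0,"gripper": -0.3},
    {"rx": 0,"ry": 0,"rz": 0,"dx": 0,"dy": 0,"dz": 0,"gripper": -0.3},
    {"rx": 0,"ry": 0,"rz": 0,"dx": 0,"dy": 0,"dz": 0,"gripper": -0.3},
    {"rx": 0,"ry": 0,"rz": 0,"dx": 4,"dy": 0,"dz": 0,"gripper": -0.3},
    {"rx": 0,"ry": 0,"rz": 0,"dx": 0,"dy": 0,"dz": -30,"gripper": -0.3},
    {"rx": 0,"ry": 0,"rz": 0,"dx": 40,"dy": 0,"dz": -40,"gripper": -0.3},
    {"rx": 0,"ry": 0,"rz": 0,"dx": 50,"dy": 0,"dz": 0,"gripper": -0.3},
    {"rx": 0,"ry": 0,"rz": 0,"dx": 50,"dy": 0,"dz": 0,"gripper": -0.3},
    {"rx": 0,"ry": 0,"rz": 0,"dx": 50,"dy": 0,"dz": 0,"gripper": -0.3},
    {"rx": 0,"ry": 0,"rz": 0,"dx": 50,"dy": 0,"dz": 0,"gripper": -0.3},
  ],
)

```text
clock: 24.8
tcp_pos: [0.5175, 0.4626, 0.2062]
orientation: [-2.309, -2.13, -0.0]
contact_force: [0.4, 0.1, 0.0]
grip_width: 0.0297
gripper_force: 0.0
```

```bash
python3 - <<'E'
from h import *
st();R,t=F["R"],F["t"]
im=r.grab_frame("top");cv2.imwrite("pics/end.png",im);K,rv,tv=cam("top")
b0=cv2.imread("pics/top0.png")
b=z=cv2.resize(im[145:230,200:335],None,fx=4,fy=4,interpolation=cv2.INTER_CUBIC)
c=cv2.HoughCircles(cv2.GaussianBlur(cv2.cvtColor(b,cv2.COLOR_BGR2GRAY),(5,5),1),cv2.HOUGH_GRADIENT,1,45,param1=80,param2=14,minRadius=32,maxRadius=42)
s,co=np.sin(np.radians(18)),np.cos(np.radians(18))
for u,v,q in (c[0] if c is not None else []):
    px=((u+.5)/4-.5+200,(v+.5)/4-.5+145); best=[]
    y=0.
    for _ in range(20):
        w=ray("top",px,lane(0,y,.012)[2])[:2];p=R.T@(w-t); y=.170+(p[1]+.012*s-.1065)/co
    print("circle px",np.round(px,1),"lane x,y mm",round(p[0]*1e3,1),round(y*1e3,1))
h=cv2.cvtColor(im,cv2.COLOR_BGR2HSV);n,l,S,C=cv2.connectedComponentsWithStats(cv2.inRange(h,(105,120,80),(125,255,255)))
print([C[i].round(1).tolist() for i in range(1,n) if 200<C[i][0]<335 and 150<C[i][1]<225])
# bystander change: diff regions right of chute / pipette
d=cv2.absdiff(im,b0).max(2)>60
print({k:int(d[y0:y1,x0:x1].sum()) for k,(x0,x1,y0,y1) in dict(tape=(370,396,200,228),tally=(376,396,174,192),cup=(355,374,150,170),pip=(280,355,135,158)).items()})
E
```

```text
t 24.8 chute mm [ -0.8 378.6] tip z 184.2 w 29.7 F [0.4 0.1 0. ]
tool axes in chute (rows x,y,z) [[0.0, 1.0, 0.0], [1.0, -0.0, -0.0], [-0.0, 0.0, -1.0]] j [-1.1   0.58  0.41  1.57 -0.26  1.05 -0.69]
circle px [310.5 197.8] lane x,y mm 0.3 -47.7
circle px [271. 193.] lane x,y mm -0.8 85.9
circle px [288. 195.] lane x,y mm -0.2 29.4
[[270.0, 190.2], [301.3, 214.8]]
{'tape': 0, 'tally': 0, 'cup': 0, 'pip': 0}
```

All three dishes are in place: lane y measured at -47.7, 29.4 and 85.9 mm. The bystanders checked (tape roll, tally counter, cup, pipette) show no change and the arm is clear.

step_arm(
  moves=[
    {"rx": 0,"ry": 0,"rz": 0,"dx": 0,"dy": 0,"dz": 0,"gripper": -0.3},
    {"rx": 0,"ry": 0,"rz": 0,"dx": 0,"dy": 0,"dz": 0,"gripper": -0.3},
  ],
)

```text
clock: 25.1
tcp_pos: [0.5181, 0.4592, 0.2061]
orientation: [2.31, 2.128, -0.001]
contact_force: [0.1, -0.3, -0.7]
grip_width: 0.0299
gripper_force: 0.0
```

```bash
python3 -c "
from bench import r;print(r.hand_in())"
```

```text
the job is handed in; nothing more can be done
None
```

The job is handed in at about 25 s of the 58 s: the last picture put the read dish in the bay, the pink dish on the window against the raised stop and the clear dish behind it, all within tolerance; the hand-in call returned no verdict.

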